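Load a filter cube into its dust-tight store through the spring flap

TASK

Set the filter cube that stands alone on the open desk upright on the store's loading tray with its round window looking back out, away from the flap, and let go. Then use the push stick to push it through the spring flap until it is fully home, pressing it definitely but gently against the stop inside and holding that push for a moment (about 10 N, never as much as 20 N). Draw the stick out so that the flap shuts behind the cube, and stand the stick upright on the desk clear of the store, leaving the other things alone.

Things in the scene. Friction and masses are not known exactly. Their poses are not given: they have to be found in the camera images.
- store: filter cube store fixed to the desk: grey chamber with a grey cover, 56 wide, 65 high outside, dark mouth frame 80 wide, 66 high, 5 thick. Origin at desk height under the middle of the mouth; x points level into the chamber (loading direction), z up. Inside it is 44 wide, floor 4 above the desk, from x = 0 to 142. An open loading tray lies in front (see store_mouth)
- store_mouth (a point): middle of the mouth on the store's floor, 4 above the desk, axes as the store's. The loading tray runs from here to x = -80 (outward), its floor 4 above the desk; its low side rails (tops 10 above the desk) are 44 apart for the last 32 before the mouth and flare to about 58 apart at x = -80
- flap (a joint): steel flap in the mouth, 42 wide, 48 high, hinged along its top edge 54 above the desk, lower edge 6 above the desk; 0 = shut (hanging), up to 1.45 rad as the lower edge swings inward; it cannot swing outward. A spring shuts it (about 0.02 N m shut, 0.05 N m open): a few newtons on a cube pushed under it, until the cube's rear is past x = 48 of the store
- stop_mount: holder of the hard rubber stop, inside the store at the middle of the chamber's back wall, hidden under the cover. Origin at desk height on the back wall's inner face (x = 142 of the store); x axis as the store's. The stop's flat face, 36 wide and 6 to 32 above the desk, was screwed to a different depth each time, between x = 87 and 115 of the store; no reading tells where, it must be felt. It is firmly clamped
- cube: black filter cube, solid body 34 (x, from -18 to +16) x 40 (y) x 36 high, 60 to 130 g, standing alone on the open desk (not the ones beside the control panel). Origin in the middle of its underside, z up; the round coloured window is on its -x side. Grip it by its two y sides (40 apart)
- cube_nose (a point): centre of the cube's +x side (the side opposite the window), 16 ahead of its origin and 18 above its underside; this side goes in first and touches the stop
- stick: push stick, 0.2 kg, standing loose on the desk: steel foot 54 x 50 x 8; upright black grip post 18 x 18, top 60 above the underside; grey bar 14 wide, 12 to 30 above the underside, reaching along +x to a flat end 192 from the post's axis. Origin under the foot on the post's axis, z up. Grip the post across y; carry it some 5 above the desk so that it clears the tray
- stick_tip (a point): middle of the bar's flat end, 192 ahead of the stick's origin and 21 above its underside
- dish: bystander: culture dish with lid, 62 across, 14 high; origin under its middle
- timer: bystander: bench timer 41 x 68 x 50 high; origin under its middle
- coverslips: bystander: coverslip box 30 x 30 x 16 high; origin under its middle
- case: bystander: round white objective case with black screw lid, 45 across, 66 high; origin under its middle
Things that resemble listed ones, but are neither listed nor needed, are in the scene too. Leave any red look-alike of the cube alone.

How it is judged (in metres and radians):
On the way, in this order (a step that is already met when the one before it is completed fails the run):
1. the cube stands on the loading tray outside the flap, window outward, let go (x of cube in the frame of store between -0.095 and -0.012 m and x of cube_nose in the frame of store between -0.085 and 0.004 m and y of cube in the frame of store between -0.015 and 0.015 m and height (world z) of cube below 0.008 m and angle between cube's own z axis and vertical below 0.1 rad and angle between the x axis of cube and the x axis of store, either way round below 0.35 rad and contact force between cube and the fingers below 0.1 N and linear speed of cube below 0.02 m/s), for 0.2 s.
2. for a moment the stick presses the cube home against the stop with at least 5 N (x of pad_c0 in the frame of cube_nose between 0.002 and 0.008 m and y of cube in the frame of store between -0.006 and 0.006 m and height (world z) of cube below 0.008 m and contact force between stick and cube above 3 N and contact force between cube and stop_mount above 5 N), for 0.2 s.
At the end, for the whole second after the job is handed in: the cube stands in the chamber with its nose touching the stop (within 3 mm) and in the middle of the channel (within 6 mm), the flap is shut (below 0.06 rad), and the stick stands upright and still on the desk, its tip at least 90 mm and its post at least 110 mm from the mouth (x of pad_c0 in the frame of cube_nose between 0.002 and 0.008 m and y of cube in the frame of store between -0.006 and 0.006 m and height (world z) of cube below 0.008 m and angle between cube's own z axis and vertical below 0.08 rad and value of joint flap below 0.06 rad and linear speed of each of cube, stick below 0.01 m/s and height (world z) of stick below 0.006 m and angle between stick's own z axis and vertical below 0.1 rad and horizontal distance between stick_tip and store_mouth above 0.09 m and horizontal distance between stick and store_mouth above 0.11 m).
It fails at once if the cube is pressed against the stop with more than 20 N (contact force between cube and stop_mount above 20 N).
It fails at once if the cube is jammed in the store with more than 40 N (contact force between cube and store above 40 N).
It fails at once if the fingers or the stick press on the store with more than 25 N (contact force between any of the fingers, stick and store above 25 N).
It fails at once if the cube is tipped over (angle between cube's own z axis and vertical above 0.8 rad).
It fails at once if a bystander is moved more than 20 mm (distance of any of dish, timer, coverslips, case from where it was at the start of the episode above 0.02 m).
It also fails if it takes over 67 s, if anything falls off the work surface, if the arm or the gripper's body presses on something with over 40 N, if the wrist force passes 120 N, or if a joint passes its speed limit or range.

ROBOT

A 7-joint arm with a two-finger parallel gripper is mounted at the origin on a cart in front of the work surface, level with it; the furniture and walls round the work are solid. World frame = base frame: x ahead of the robot, y to its left, z up, the work surface at z = 0. Lengths are in mm, angles in rad, forces in N, time in s.
With the tool pointing down it reaches from about 425 to 825 mm from the base axis. Payload 3.6 kg.
Tool frame: the origin (TCP) lies between the finger pads; the fingertips stand 14 mm ahead of it and the grasp point (between the pads) lies 5 mm behind it; z points along the fingers, y is the direction in which the jaws open and shut (so a half turn about z gives the same grasp; the last joint's range is limited). The gripper opens to 93 mm and grips with 3 to 60 N. Pads are 15 mm wide; open, the fingers measure 128 mm over their backs; the gripper's body (75 mm by 188 mm) begins 65 mm behind the grasp point.
Start: joints at [-1.246, 0.615, -0.013, 1.423, 0.008, 1.103, -0.04], TCP at [223.338, 610.396, 232.64] pointing down, gripper open.
Joint ranges: [-3.12, 3.12], [-0.3, 2.06], [-1.34, 1.32], [0.26, 2.42], [-1.36, 4.5], [0.01, 1.98], [-2.84, 2.84]. Speed limits (rad/s): [2.79, 2.79, 3.14, 3.14, 3.14, 3.14, 3.14].

INTERFACE

Orientations are given as a rotation vector (axis times angle).
In Python, from station import r, snapshot, camera_model gives the robot as it stands.
- The arm moves only by the tool apply_moves, never from a script. Its argument "rows" is a list of rows, each an object with "translation": the shift along the world's x, y, z in mm, a list of three; "yaw": the turn about the world's z in degrees; "claw": the opening, from 0 (shut) to 1 (fully open). A call has 1 to 12 rows; each row is the pose to reach, as a shift and turn from the pose commanded when the call began; what a row does not reach only later rows make up. A row lasts 1/8 s, in which the tool goes at most 62.5 mm and 10.7 degrees, less where a joint would pass 70% of its speed; a pose out of reach is approached as far as the arm can. A call with a gripper value outside its range is refused whole. The fingers move at their own pace and stop on an object; the grip force is fixed at half the most. Time passes only in rows, so rows that repeat a pose let the fingers close. It gives the time, the measured TCP pose, the force and the opening at its end, in the units of the state.
- r.sense(): the state, without advancing time (a new reading comes with each control period).
- snapshot(name): name is "scene" or "top" or "wrist"; returns (picture, depth): 400x640x3 uint8, red, green, blue; 400x640 float32, mm along the optical axis (not along the pixel's ray), 0 where there is no reading.
- camera_model(name): a dict with "K" (3x3 intrinsics, pixels), "view" (4x4, takes a point from world to camera coordinates); the wrist camera has in their place "hand_eye" (4x4, takes a point from camera to tool coordinates, whose origin is the TCP and whose axes are the flange's). Camera axes: x right, y up, looking along -z (the intrinsics and any distortion apply to the point x, -y, -z); pixel columns grow to the right and rows downward; lengths in mm; the calibration is good to about 2 mm. A picture is of the moment at which its call begins: read the wrist's pose just before it. camera_model takes no time and is no camera call.
- r.close_job(): hands the job in, once; it reports no verdict.
The state is a dict: "time": time; "joint_positions": joint angles; "dq": joint speeds; "joint_efforts": joint torques, N m; "ee_pos": TCP position; "eef_rot": TCP orientation; "contact_force": force on the tool from outside, world axes, zero at the start; "torque": the same for the moment, N m; "opening": finger opening in mm.
Only numpy, scipy, OpenCV 4.12 (cv2) and the standard library are available. Lean on these libraries where they do the work, as an engineer would, in place of code of your own. Each camera call takes 0.05 s, during which the arm holds its last target.

## Working session

There is one attempt and no reset: what is moved stays moved. The work goes in short steps, Python scripts to look and compute and a tool call to move; the robot and the scene stay as the last step left them, time stands still between calls to the robot, and variables do not carry over. Pictures are saved under pics/ and viewed, and the job is handed in when it is done.

Besides the shell and the picture viewer there is one more tool, called after "Call:" as name(argument=value, ...), one argument or row to a line, values as JSON. apply_moves: Moves the arm, as the interface text tells. Its arguments: {"type":"object","properties":{"rows":{"type":"array"}},"required":["rows"]}

```bash
ls; mkdir -p pics; python3 - <<'E'
from station import r, snapshot, camera_model
import cv2, numpy as np
s=r.sense(); print(s)
for n in ("scene","top"):
    p,d=snapshot(n); cv2.imwrite(f"pics/{n}0.png",p[:,:,::-1]); np.save(f"pics/{n}0.npy",d); np.save(f"pics/{n}0c.npy",p)
for n in ("scene","top","wrist"): print(n,camera_model(n))
E
```

```text
pics
{'time': 0.0, 'joint_positions': array([-1.24650367,  0.61588655, -0.01261091,  1.42492507,  0.00810245,
        1.10340755, -0.04042306]), 'dq': array([ 6.59657664e-04, -5.86614502e-05, -1.11004544e-03,  2.57054030e-04,
       -6.50444613e-04, -8.00949525e-04,  9.11146745e-04]), 'joint_efforts': array([ 1.98740981e-04, -4.58940339e+01,  2.09049862e-01, -1.65745175e+01,
       -6.10127253e-02,  2.05738406e-02,  2.29485049e-04]), 'ee_pos': array([223.09642271, 609.68963129, 231.4937017 ]), 'eef_rot': array([-0.54806911, -3.09300048,  0.00399545]), 'contact_force': array([-0.04037023,  0.93119529,  0.42664735]), 'torque': array([-0.07215387, -0.02561625, -0.00453361]), 'opening': 93.19886539970223}
scene {'K': array([[458.31437585,   0.        , 321.58669109],
       [  0.        , 458.31437585, 205.24748904],
       [  0.        ,   0.        ,   1.        ]]), 'view': array([[ 6.91794747e-01, -7.21866055e-01, -1.81501056e-02,
        -4.20865181e+02],
       [ 5.54973058e-01,  5.15437080e-01,  6.52939141e-01,
        -3.08840099e+02],
       [-4.61979365e-01, -4.61772687e-01,  7
[... 463 characters left out ...]
7e+02],
       [-1.62789797e-01,  8.89115172e-03,  9.86620712e-01,
        -1.00974469e+03],
       [ 0.00000000e+00,  0.00000000e+00,  0.00000000e+00,
         1.00000000e+00]])}
wrist {'K': array([[338.47676306,   0.        , 315.66843432],
       [  0.        , 338.47676306, 197.15948295],
       [  0.        ,   0.        ,   1.        ]]), 'hand_eye': array([[ 1.09994476e-03,  9.54637561e-01,  2.97768227e-01,
         8.36810870e+01],
       [ 9.99997629e-01, -4.90400682e-04, -2.12174161e-03,
         7.49977014e-02],
       [-1.87946849e-03,  2.97769855e-01, -9.54635837e-01,
        -1.52872994e+02],
       [ 0.00000000e+00,  0.00000000e+00,  0.00000000e+00,
         1.00000000e+00]])}
```

View pics/scene0.png

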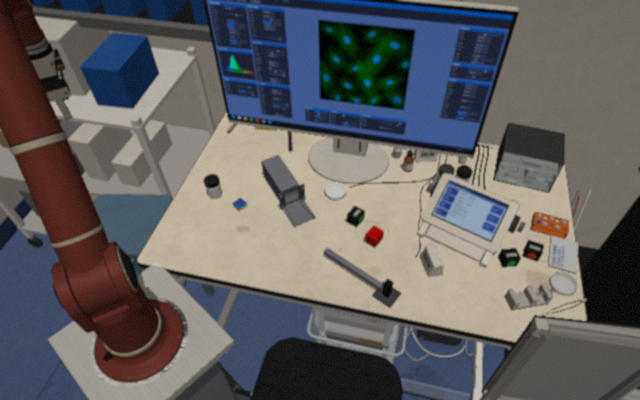

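View pics/top0.png

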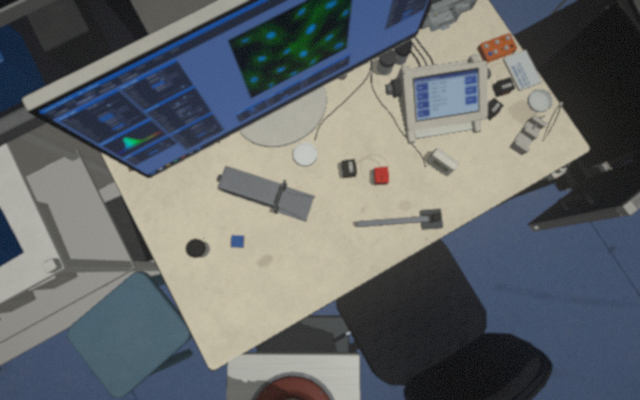

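```bash
cat > h.py <<'E'
import cv2, numpy as np
from station import r, snapshot, camera_model
from scipy.spatial.transform import Rotation as R
def wmat(name, s=None):
    m=camera_model(name)
    if name!="wrist":
        return m["K"], np.linalg.inv(m["view"])
    s=s or r.sense(); T=np.eye(4); T[:3,:3]=R.from_rotvec(s["eef_rot"]).as_matrix(); T[:3,3]=s["ee_pos"]
    return m["K"], T@m["hand_eye"]
def cast(K,C,uv,z):
    uv=np.atleast_2d(uv).astype(float); 
    d=np.c_[(uv[:,0]-K[0,2])/K[0,0], -(uv[:,1]-K[1,2])/K[1,1], -np.ones(len(uv))]@C[:3,:3].T
    t=(z-C[2,3])/d[:,2]; return C[:3,3]+t[:,None]*d
def cloud(K,C,dep):
    v,u=np.mgrid[:dep.shape[0],:dep.shape[1]]
    P=np.stack([(u-K[0,2])/K[0,0]*dep,-(v-K[1,2])/K[1,1]*dep,-dep],-1)
    W=P@C[:3,:3].T+C[:3,3]; W[dep<=0]=np.nan; return W
def proj(K,C,P):
    c=(np.atleast_2d(P)-C[:3,3])@C[:3,:3]
    return np.c_[K[0,0]*c[:,0]/-c[:,2]+K[0,2], K[1,1]*-c[:,1]/-c[:,2]+K[1,2]]
E
python3 - <<'E'
from h import *
K,C=wmat("top")
d=np.load("pics/top0.npy"); p=np.load("pics/top0c.npy"); W=cloud(K,C,d)
print(C[:3,3])
for n,u,v in [("desk",330,200),("cube",347,168),("red",380,175),("foot",431,219),("tip",357,223),("traymid",297,203),("dish",304,154),("timer",443,160),("cov",237,241),("case",196,247),("storeback",222,178)]:
    print(n,W[v,u].round(1))
im=p[130:260,170:470]
cv2.imwrite("pics/topz.png",cv2.resize(im[:,:,::-1],None,fx=2.66,fy=2.66,interpolation=cv2.INTER_CUBIC))
z=W[130:260,170:470,2]; zz=np.clip(np.nan_to_num(z)*3,0,255).astype(np.uint8)
cv2.imwrite("pics/topzd.png",cv2.resize(cv2.applyColorMap(zz,cv2.COLORMAP_JET),None,fx=2.66,fy=2.66,interpolation=cv2.INTER_NEAREST))
E
```

```text
[ 355.1347427   -55.96348053 1082.53817743]
desk [525.1 -86.7   2. ]
cube [ 601.3 -128.    36.4]
red [ 583.4 -210.    40. ]
foot [ 474.2 -333.9   39.7]
tip [ 463.6 -152.6   32. ]
traymid [515.6  -2.8   8.7]
dish [642.3 -18.9  14.7]
timer [ 621.8 -367.2   46.4]
cov [417.9 143.5  18. ]
case [400.1 230.   67.1]
storeback [567.1 177.3  63.7]
```

View pics/topz.png

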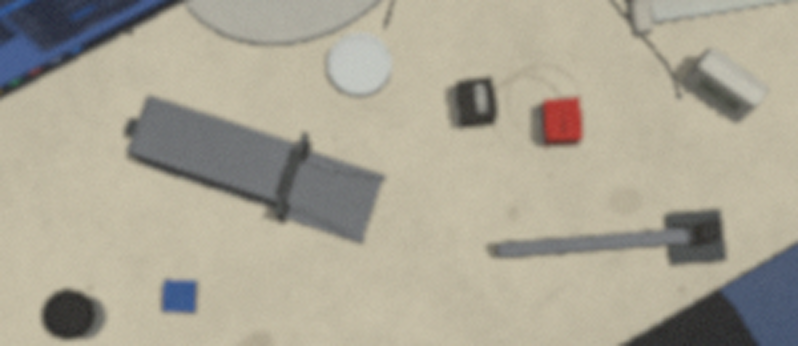

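View pics/topzd.png

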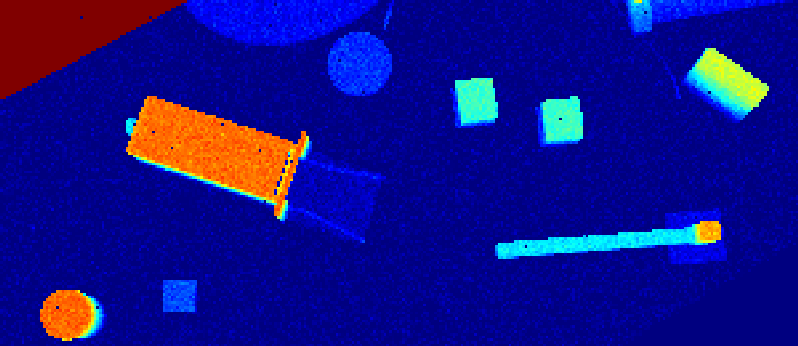

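```bash
python3 - <<'E'
from h import *
p=np.load("pics/scene0c.npy")
im=p[140:320,230:450]
cv2.imwrite("pics/sz.png",cv2.resize(im[:,:,::-1],None,fx=3.3,fy=3.3,interpolation=cv2.INTER_CUBIC))
K,C=wmat("top"); W=cloud(K,C,np.load("pics/top0.npy"))
def fit(u0,u1,v0,v1,zl,zh):
    m=np.zeros(W.shape[:2],bool); m[v0:v1,u0:u1]=1
    m&=(W[...,2]>zl)&(W[...,2]<zh); P=W[m][:,:2].astype(np.float32); return cv2.minAreaRect(P),len(P),W[m][:,2].mean()
print("cube",fit(335,362,155,182,30,50))
print("bar",fit(350,430,205,235,24,38))
print("post",fit(420,450,205,235,52,75))
print("cover",fit(210,285,160,205,60,75))
print("tray",fit(284,320,190,225,4.5,15))
E
```

```text
cube (((604.90966796875, -132.69989013671875), (39.49366760253906, 35.654659271240234), 8.01205062866211), 222, np.float64(36.41408410027164))
bar (((470.903076171875, -241.67578125), (14.317852973937988, 181.74832153320312), 5.085060119628906), 423, np.float64(30.22143556482311))
post (((478.52984619140625, -341.4690856933594), (16.619848251342773, 18.395896911621094), 0.39876458048820496), 60, np.float64(59.583450557141404))
cover (((551.1181640625, 108.35537719726562), (155.16909790039062, 66.4330825805664), 76.49541473388672), 1403, np.float64(65.22503945008533))
tray (((510.9449768066406, -12.757610321044922), (78.119873046875, 86.34274291992188), 1.0176587104797363), 402, np.float64(7.054687475938918))
```

View pics/sz.png

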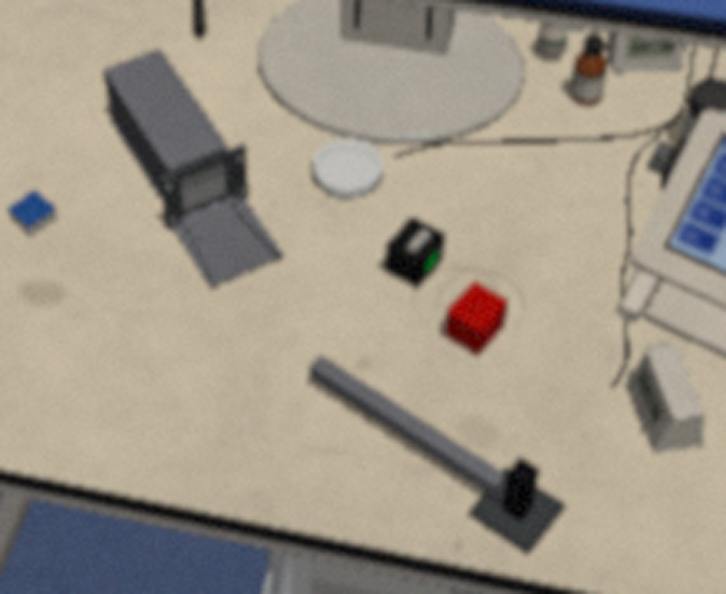

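```bash
python3 - <<'E'
from h import *
K,C=wmat("top"); W=cloud(K,C,np.load("pics/top0.npy"))
for u,v in [(150,174),(35,105),(100,150),(200,145),(300,85),(410,30),(425,20),(230,40)]: print(u,v,W[v,u].round())
E
```

```text
150 174 [556. 317. 152.]
35 105 [565. 321. 537.]
100 150 [555. 327. 351.]
200 145 [621. 207. 163.]
300 85 [748. -14. 199.]
410 30 [ 891. -263.  182.]
425 20 [1003. -335.   44.]
230 40 [699.  82. 470.]
```

Call:
apply_moves(
  rows=[
    {"translation": [54,-113,0],"yaw": -10,"claw": 1},
    {"translation": [327,-680,20],"yaw": -76,"claw": 1},
    {"translation": [327,-680,20],"yaw": -76,"claw": 1},
    {"translation": [327,-680,20],"yaw": -76,"claw": 1},
    {"translation": [327,-680,20],"yaw": -76,"claw": 1},
    {"translation": [327,-680,20],"yaw": -76,"claw": 1},
    {"translation": [327,-680,20],"yaw": -76,"claw": 1},
    {"translation": [327,-680,20],"yaw": -76,"claw": 1},
    {"translation": [327,-680,20],"yaw": -76,"claw": 1},
    {"translation": [327,-680,20],"yaw": -76,"claw": 1},
    {"translation": [327,-680,20],"yaw": -76,"claw": 1},
    {"translation": [327,-680,20],"yaw": -76,"claw": 1},
  ],
)

```text
time: 1.6
ee_pos: [548.8, -66.7, 252.2]
eef_rot: [-2.335, -2.1, -0.0]
contact_force: [1.7, 0.8, 0.0]
opening: 93.1
```

Call:
apply_moves(
  rows=[
    {"translation": [0,0,0],"yaw": 0,"claw": 1},
    {"translation": [0,0,0],"yaw": 0,"claw": 1},
    {"translation": [0,0,0],"yaw": 0,"claw": 1},
  ],
)

```text
time: 1.98
ee_pos: [547.8, -63.0, 252.2]
eef_rot: [-2.332, -2.103, -0.0]
contact_force: [0.6, -0.3, 0.4]
opening: 92.9
```

```bash
python3 - <<'E'
from h import *
s=r.sense(); print(s)
p,d=snapshot("wrist"); K,C=wmat("wrist",s)
cv2.imwrite("pics/w1.png",p[:,:,::-1]); np.savez("pics/w1.npz",p=p,d=d,C=C,K=K)
E
```

```text
{'time': 1.975, 'joint_positions': array([-0.2150204 ,  0.46845687,  0.44203057,  1.69395718, -0.22843624,
        1.03168823,  0.20048059]), 'dq': array([-4.94649563e-03, -5.54615013e-03,  4.22027898e-03, -7.43551408e-04,
        1.67140740e-03, -9.15662781e-04,  5.62251135e-05]), 'joint_efforts': array([ 5.52903526e-01, -3.64262295e+01,  4.03263777e+00, -1.55307251e+01,
       -3.26909171e-02,  2.51294102e-02, -2.12620878e-03]), 'ee_pos': array([547.80892089, -63.00973165, 252.17398504]), 'eef_rot': array([-2.33163719e+00, -2.10279562e+00, -2.36461718e-04]), 'contact_force': array([ 0.58540789, -0.31183473,  0.39341316]), 'torque': array([-0.01565802,  0.05798323,  0.04132125]), 'opening': 92.91134841849228}
```

View pics/w1.png

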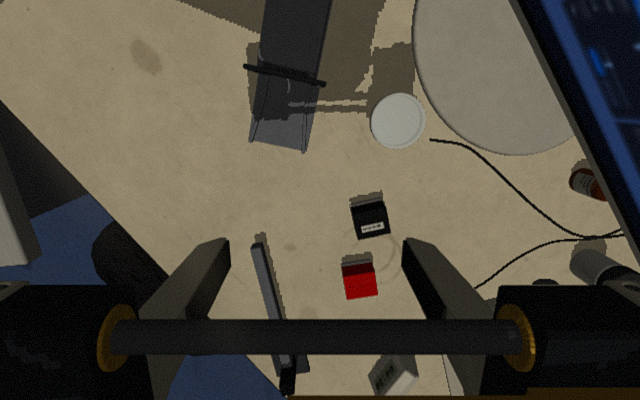

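```bash
cat >> h.py <<'E'
def load(f):
    z=np.load(f); return z["p"],z["d"],z["K"],z["C"],cloud(z["K"],z["C"],z["d"])
def zmask(W,box,zl,zh):
    u0,u1,v0,v1=box; m=np.zeros(W.shape[:2],bool); m[v0:v1,u0:u1]=1
    return m&(W[...,2]>zl)&(W[...,2]<zh)
def pixrect(m,K,C,z):
    # outline of mask -> cast on plane z -> rect
    cs,_=cv2.findContours(m.astype(np.uint8),cv2.RETR_EXTERNAL,cv2.CHAIN_APPROX_NONE); c=max(cs,key=cv2.contourArea)[:,0]
    X=cast(K,C,c,z)[:,:2]; return cv2.minAreaRect(X.astype(np.float32)),X
E
python3 - <<'E'
from h import *
p,d,K,C,W=load("pics/w1.npz")
for n,u,v in [("desk",200,150),("cubetop",365,210),("cov",295,30),("tray",280,130),("dish",397,120),("bar",262,260)]: print(n,W[v,u].round(1))
m=zmask(W,(330,410,180,250),28,45); r_,_=pixrect(m,K,C,36); print("cube",r_, np.nanmedian(W[m][:,2]))
m=zmask(W,(235,345,50,100),58,75); r_,X=pixrect(m,K,C,66); print("frame+cover",r_)
m=zmask(W,(235,345,0,75),60,75); P=W[m]; print("cover zs",np.median(P[:,2]),cv2.minAreaRect(P[:,:2].astype(np.float32)))
m=zmask(W,(235,330,90,160),6.5,14);
o=p.copy(); o[m]=[255,0,0]; m2=zmask(W,(235,345,0,110),56,75); o[m2]=[0,255,0]
m3=zmask(W,(220,310,225,400),22,40);o[m3]=[0,0,255]
cv2.imwrite("pics/w1m.png",cv2.resize(o[0:270,200:440,::-1],None,fx=2.2*1.,fy=2.2,interpolation=cv2.INTER_CUBIC))
E
```

```text
desk [411.2 -31.3   0.6]
cubetop [ 599.8 -115.7   33.1]
cov [542.8  76.3  64.9]
tray [510.3 -17.2   4.9]
dish [644.5 -18.8  13.7]
bar [ 470.  -169.5   29.1]
cube ((605.3465576171875, -130.63336181640625), (40.038883209228516, 37.62384796142578), 7.6584153175354) 36.70101172777993
frame+cover ((531.9759521484375, 50.565982818603516), (31.593223571777344, 79.04417419433594), 72.0671157836914)
cover zs 66.00929344198099 ((533.1001586914062, 72.8499755859375), (72.76031494140625, 67.37165069580078), 72.13834381103516)
```

View pics/w1m.png

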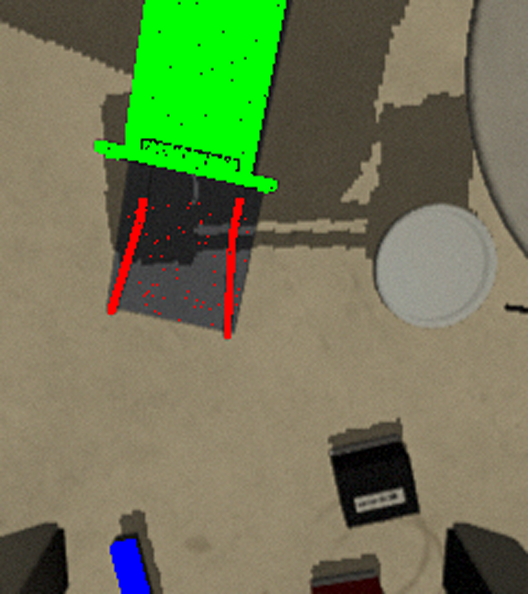

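```bash
python3 - <<'E'
from h import *
p,d,K,C,W=load("pics/w1.npz")
m=zmask(W,(235,345,0,110),56,75)
ys,xs=np.nonzero(m); 
P=cast(K,C,np.c_[xs,ys],66)[:,:2]
a=np.deg2rad(72.1)
for it in range(3):
    ax=np.array([np.cos(a),np.sin(a)]); ay=np.array([-ax[1],ax[0]])
    s=P@ax; t=P@ay
    s0=s.min()
    # frame ends
    f=s<s0+8; print("s0",s0,"frame t",t[f].min(),t[f].max(),"mid",(t[f].min()+t[f].max())/2)
    # cover side lines: for bins of s
    L=[];
    for b in np.arange(s0+14,s.max()-3,3):
        k=(s>=b)&(s<b+3); L.append((b+1.5,t[k].min(),t[k].max()))
    L=np.array(L); lo=np.polyfit(L[:,0],L[:,1],1); hi=np.polyfit(L[:,0],L[:,2],1)
    print("slopes",lo[0],hi[0],"cov mid at mouth",np.polyval(lo,s0)/2+np.polyval(hi,s0)/2, "width",np.median(L[:,2]-L[:,1]))
    # front edge slope
    F=[]
    tm=(t[f].min()+t[f].max())/2
    for b in np.arange(tm-38,tm+38,3):
        k=(t>=b)&(t<b+3); F.append((b+1.5,s[k].min()))
    F=np.array(F); fs=np.polyfit(F[:,0],F[:,1],1); print("front slope",fs[0],"front s at mid",np.polyval(fs,tm))
    da=(lo[0]+hi[0]-fs[0]*2)/4 if it<2 else 0
    print("yaw",np.rad2deg(a),"->",np.rad2deg(a+da)); 
    if it<2: a+=da
front=ax*np.polyval(fs,tm)+ay*tm; print("front top edge mid",front)
# rails
m=zmask(W,(235,330,85,160),6.5,14); m=cv2.morphologyEx(m.astype(np.uint8),cv2.MORPH_OPEN,np.ones((2,2)))>0
ys,xs=np.nonzero(m); Q=cast(K,C,np.c_[xs,ys],10)[:,:2]-front
S=Q@ax;T=Q@ay
for b in np.arange(-90,-10,8):
    k=(S>=b)&(S<b+8); 
    if k.sum()<6: continue
    l=T[k&(T<0)];h=T[k&(T>0)]; print(b+4,k.sum(),l.min().round(1),np.median(l).round(1),np.median(h).round(1),h.max().round(1))
print("tray S",S.min())
E
```

```text
s0 195.65057537304975 frame t -530.1981810107576 -451.1552263372003 mid -490.676703673979
slopes -0.0004993351952144351 -0.22610239525067583 cov mid at mouth -487.1115869211525 width 55.622301817749474
front slope -0.003684067611700014 front s at mid 196.65658510330175
yaw 72.1 -> 68.95971006656796
s0 220.37296923359787 frame t -518.5242177545426 -439.48000129313317 mid -479.00210952383793
slopes 0.05542867882232062 -0.24213415332533453 cov mid at mouth -474.5650505375602 width 55.78253422613034
front slope -0.054476226504101076 front s at mid 223.26002719771927
yaw 68.95971006656796 -> 67.8459800725573
s0 228.98576651369976 frame t -513.3550263370522 -435.0202968870845 mid -474.1876616120684
slopes 0.07336150048697943 -0.3295486096376929 cov mid at mouth -468.3306068506838 width 55.82590160757741
front slope -0.07420575007853215 front s at mid 232.4935947877732
yaw 67.8459800725573 -> 67.8459800725573
front top edge mid [526.8528371   36.51435445]
-78 21 -39.4 -38.8 23.3 25.5
-70 48 -40.5 -38.2 23.1 25.2
-62 50 -38.1 -36.1 22.3 24.5
-54 58 -37.2 -34.4 21.8 24.1
-46 49 -34.7 -32.6 21.3 23.5
-38 57 -33.3 -30.9 20.7 22.8
-30 50 -31.5 -29.4 20.3 22.5
-22 54 -29.5 -27.5 20.4 22.5
-14 48 -29.1 -26.9 20.9 23.0
tray S -79.55528167883321
```

```bash
python3 - <<'E'
from h import *
p,d,K,C,W=load("pics/w1.npz")
a=np.deg2rad(72.2); ax=np.array([np.cos(a),np.sin(a)]); ay=np.array([-ax[1],ax[0]])
ys,xs=np.nonzero(zmask(W,(235,345,0,110),56,75)); P=cast(K,C,np.c_[xs,ys],66)[:,:2]
s=P@ax;t=P@ay;s0=np.percentile(s,0.5);f=s<s0+8;tm=(t[f].min()+t[f].max())/2
k=(s>s0+12)&(s<s0+45);print("cover t",t[k].min(),t[k].max(),(t[k].min()+t[k].max())/2,"frame mid",tm,s.min(),s0)
front=ax*s.min()+ay*tm; print(front)
m=zmask(W,(235,330,85,160),6.5,14); m=cv2.morphologyEx(m.astype(np.uint8),cv2.MORPH_OPEN,np.ones((2,2)))>0
ys,xs=np.nonzero(m); Q=cast(K,C,np.c_[xs,ys],10)[:,:2]-front
S=Q@ax;T=Q@ay
for b in np.arange(-90,-10,8):
    k=(S>=b)&(S<b+8)
    if k.sum()<6: continue
    l=T[k&(T<0)];h=T[k&(T>0)]; print(b+4,k.sum(),l.min().round(1),np.median(l).round(1),l.max().round(1),h.min().round(1),np.median(h).round(1),h.max().round(1))
print("tray S",S.min())
# top-camera check
K2,C2=wmat("top"); W2=cloud(K2,C2,np.load("pics/top0.npy"))
m=zmask(W2,(210,320,150,230),56,75); ys,xs=np.nonzero(m); P=cast(K2,C2,np.c_[xs,ys],66)[:,:2]
def rep(a):
    ax=np.array([np.cos(a),np.sin(a)]); ay=np.array([-ax[1],ax[0]])
    s=P@ax;t=P@ay; f=s<s.min()+6; k=(s>s.min()+15)&(s<s.max()-5)
    L=np.array([(b,t[(s>=b)&(s<b+6)].min(),t[(s>=b)&(s<b+6)].max()) for b in np.arange(s.min()+15,s.max()-12,6)])
    print(np.rad2deg(a),"slopes",np.polyfit(L[:,0],L[:,1],1)[0],np.polyfit(L[:,0],L[:,2],1)[0],"mids",(t[f].min()+t[f].max())/2,L[:,1:].mean(), s.min(),s.max(),"front",ax*s.min()+ay*(t[f].min()+t[f].max())/2)
rep(np.deg2rad(72.2)); rep(np.deg2rad(73))
E
```

```text
cover t -519.0668173163042 -463.1713321364715 -491.11907472638785 frame mid -491.0244357577386 194.85325861981605 195.95122858513162
[527.08452416  35.42165017]
-78 15 -34.2 -32.8 -31.5 27.7 29.9 31.3
-70 48 -33.8 -32.0 -30.1 26.7 29.1 31.7
-62 54 -32.8 -30.8 -28.3 25.5 28.0 30.5
-54 53 -31.7 -29.4 -27.4 24.4 26.9 29.3
-46 50 -30.1 -28.2 -26.3 23.4 25.7 28.2
-38 58 -29.6 -27.2 -24.7 22.2 24.5 26.5
-30 48 -28.1 -26.4 -24.3 20.5 23.4 25.5
-22 54 -27.2 -25.2 -23.2 20.7 22.8 24.7
-14 58 -27.2 -24.9 -23.2 20.6 22.7 24.8
tray S -76.49921511660955
72.2 slopes 0.003313807839734644 -0.0011928739265043245 mids -490.3662424366468 -489.937248138672 194.9617661716044 346.97603914379044 front [526.4910092   35.72617001]
73.0 slopes -0.010531635531072522 -0.014673265848498825 mids -493.09101721121965 -493.69470727246056 187.9236997202889 340.40889333046835 front [526.48885733  35.54646652]
```

Call:
apply_moves(
  rows=[
    {"translation": [29,-35,-20],"yaw": 7,"claw": 1},
    {"translation": [57,-69.5,-50],"yaw": 13.6,"claw": 1},
    {"translation": [57,-69.5,-100],"yaw": 13.6,"claw": 1},
    {"translation": [57,-69.5,-120],"yaw": 13.6,"claw": 1},
    {"translation": [57,-69.5,-120],"yaw": 13.6,"claw": 1},
    {"translation": [57,-69.5,-120],"yaw": 13.6,"claw": 1},
  ],
)

```text
time: 2.78
ee_pos: [606.1, -134.1, 133.8]
eef_rot: [2.068, 2.362, 0.002]
contact_force: [0.3, -0.2, -0.0]
opening: 92.9
```

```bash
python3 - <<'E'
from h import *
s=r.sense(); print(s["ee_pos"],s["eef_rot"])
p,d=snapshot("wrist"); K,C=wmat("wrist",s)
cv2.imwrite("pics/w2.png",p[:,:,::-1]); np.savez("pics/w2.npz",p=p,d=d,C=C,K=K)
W=cloud(K,C,d)
m=zmask(W,(200,450,100,400),32,42)
cs,_=cv2.findContours(m.astype(np.uint8),cv2.RETR_EXTERNAL,cv2.CHAIN_APPROX_NONE)
for c in cs:
    if cv2.contourArea(c)>800: print(cv2.minAreaRect(cast(K,C,c[:,0],36)[:,:2].astype(np.float32)), c[:,0].mean(0))
E
```

```text
[ 606.14443058 -134.12250609  133.81417562] [2.06844416e+00 2.36205711e+00 1.87180128e-03]
((587.533203125, -212.3849334716797), (39.407203674316406, 36.905941009521484), 4.452317714691162) [280.89090909 288.16969697]
((605.6202392578125, -132.28240966796875), (39.9126091003418, 35.21226501464844), 7.60304069519043) [314.83425414 200.93922652]
```

View pics/w2.png

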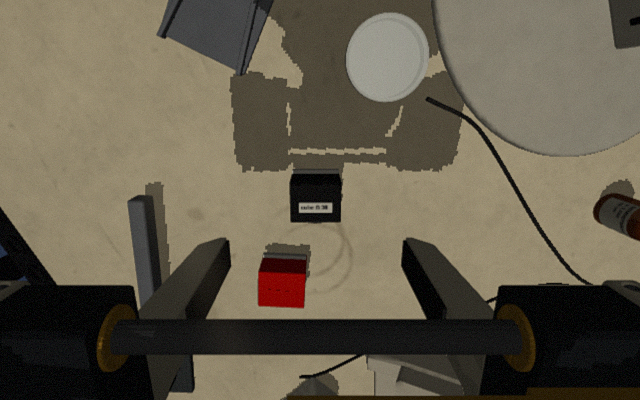

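Call:
apply_moves(
  rows=[
    {"translation": [-0.5,1.8,-50],"yaw": 0,"claw": 1},
    {"translation": [-0.5,1.8,-90],"yaw": 0,"claw": 1},
    {"translation": [-0.5,1.8,-107.5],"yaw": 0,"claw": 1},
    {"translation": [-0.5,1.8,-107.5],"yaw": 0,"claw": 1},
    {"translation": [-0.5,1.8,-107.5],"yaw": 0,"claw": 0.35},
    {"translation": [-0.5,1.8,-107.5],"yaw": 0,"claw": 0.35},
    {"translation": [-0.5,1.8,-107.5],"yaw": 0,"claw": 0.35},
    {"translation": [-0.5,1.8,-107.5],"yaw": 0,"claw": 0.35},
    {"translation": [-0.5,1.8,-107.5],"yaw": 0,"claw": 0.35},
    {"translation": [-0.5,1.8,-107.5],"yaw": 0,"claw": 0.35},
  ],
)

```text
time: 4.08
ee_pos: [604.9, -132.9, 25.0]
eef_rot: [2.071, 2.362, 0.0]
contact_force: [1.0, 0.4, 0.5]
opening: 40.0
```

Call:
apply_moves(
  rows=[
    {"translation": [0,0,40],"yaw": 0,"claw": 0.35},
    {"translation": [-30,44,50],"yaw": -9,"claw": 0.35},
    {"translation": [-60,88,50],"yaw": -18,"claw": 0.35},
    {"translation": [-89.4,131.6,50],"yaw": -25.3,"claw": 0.35},
    {"translation": [-89.4,131.6,30],"yaw": -25.3,"claw": 0.35},
    {"translation": [-89.4,131.6,30],"yaw": -25.3,"claw": 0.35},
    {"translation": [-89.4,131.6,30],"yaw": -25.3,"claw": 0.35},
  ],
)

```text
time: 4.95
ee_pos: [516.0, -2.5, 55.4]
eef_rot: [2.539, 1.849, 0.0]
contact_force: [0.9, 0.1, -0.1]
opening: 39.4
```

```bash
python3 - <<'E'
from h import *
s=r.sense(); print(s["ee_pos"],s["eef_rot"],s["opening"])
p,d=snapshot("wrist"); K,C=wmat("wrist",s)
cv2.imwrite("pics/w3.png",p[:,:,::-1]); np.savez("pics/w3.npz",p=p,d=d,C=C,K=K)
E
```

```text
[515.97818308  -2.46210759  55.36475047] [2.53889827e+00 1.84852012e+00 4.42507251e-04] 39.3913325106373
```

View pics/w3.png

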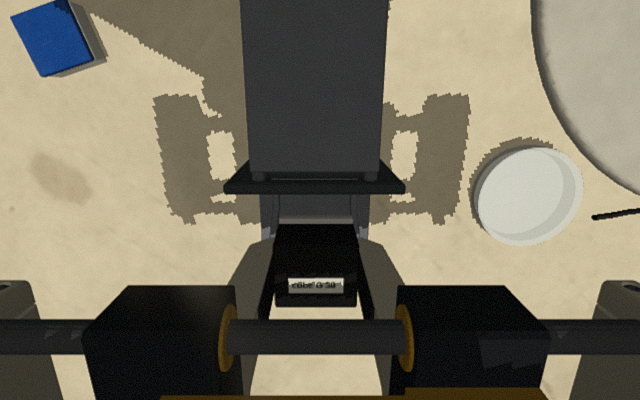

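Call:
apply_moves(
  rows=[
    {"translation": [0,0.5,-15],"yaw": 0,"claw": 0.35},
    {"translation": [0,0.5,-24],"yaw": 0,"claw": 0.35},
    {"translation": [0,0.5,-26],"yaw": 0,"claw": 0.35},
    {"translation": [0,0.5,-26],"yaw": 0,"claw": 0.35},
    {"translation": [0,0.5,-26],"yaw": 0,"claw": 0.5},
    {"translation": [0,0.5,-26],"yaw": 0,"claw": 0.8},
    {"translation": [0,0.5,-26],"yaw": 0,"claw": 0.8},
    {"translation": [0,0.5,-26],"yaw": 0,"claw": 0.8},
    {"translation": [0,0.5,-10],"yaw": 0,"claw": 0.8},
    {"translation": [0,0.5,30],"yaw": 0,"claw": 0.8},
    {"translation": [0,0.5,80],"yaw": 0,"claw": 0.9},
    {"translation": [-10,-60,120],"yaw": 0,"claw": 1},
  ],
)

```text
time: 6.5
ee_pos: [508.7, -48.3, 171.8]
eef_rot: [2.528, 1.864, 0.007]
contact_force: [1.1, -1.5, 1.2]
opening: 89.3
```

```bash
python3 - <<'E'
from h import *
s=r.sense(); print(s["ee_pos"],s["eef_rot"],s["opening"],s["dq"])
p,d=snapshot("wrist"); K,C=wmat("wrist",s)
cv2.imwrite("pics/w4.png",p[:,:,::-1]); np.savez("pics/w4.npz",p=p,d=d,C=C,K=K)
E
```

```text
[508.70231546 -48.32702527 171.83579054] [2.52844748 1.86409912 0.00684587] 89.29156302563919 [ 0.67547441 -0.44598098  0.3011403  -0.13417181  0.39359259  0.54067979
  0.52061714]
```

View pics/w4.png

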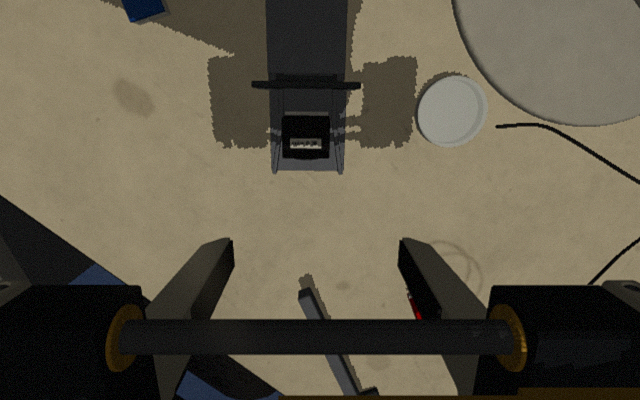

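Call:
apply_moves(
  rows=[
    {"translation": [-7,-60,10],"yaw": 6,"claw": 1},
    {"translation": [-14,-120,20],"yaw": 12,"claw": 1},
    {"translation": [-20,-180,25],"yaw": 18,"claw": 1},
    {"translation": [-27,-238,25],"yaw": 22,"claw": 1},
    {"translation": [-27,-238,25],"yaw": 22,"claw": 1},
    {"translation": [-27,-238,25],"yaw": 22,"claw": 1},
    {"translation": [-27,-238,25],"yaw": 22,"claw": 1},
  ],
)

```text
time: 7.42
ee_pos: [480.5, -288.3, 194.2]
eef_rot: [-2.134, -2.304, -0.002]
contact_force: [0.7, 1.0, 0.0]
opening: 92.5
```

```bash
python3 - <<'E'
from h import *
s=r.sense(); print(s["ee_pos"],s["eef_rot"],s["opening"],abs(s["dq"]).max())
p,d=snapshot("wrist"); K,C=wmat("wrist",s)
cv2.imwrite("pics/w5.png",p[:,:,::-1]); np.savez("pics/w5.npz",p=p,d=d,C=C,K=K)
E
```

```text
[ 480.48985204 -288.31238624  194.19986119] [-2.13443581e+00 -2.30389744e+00 -1.55414747e-03] 92.53420547303595 0.005970328899850919
```

View pics/w5.png

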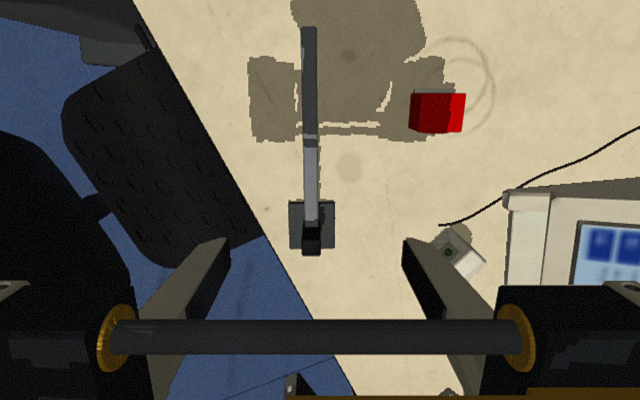

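```bash
python3 - <<'E'
from h import *
p,d,K,C,W=load("pics/w5.npz")
m=zmask(W,(295,330,225,270),55,70); r_,_=pixrect(m,K,C,60); print("post",r_)
m=zmask(W,(295,325,20,225),26,36); r_,X=pixrect(m,K,C,30); print("bar",r_)
ys,xs=np.nonzero(m); Q=cast(K,C,np.c_[xs,ys],30)[:,:2]
L=[]
for b in np.arange(-310,-160,4):
    k=(Q[:,1]>=b)&(Q[:,1]<b+4); L.append((b+2,Q[k,0].min(),Q[k,0].max())) if k.sum()>2 else 0
L=np.array(L); f=[np.polyfit(L[:,0],L[:,i],1) for i in (1,2)]; print(f, [np.polyval(q,-340) for q in f]); print("yaws",[90-np.rad2deg(np.arctan(q[0])) for q in f],"tip y",Q[:,1].max())
m=zmask(W,(280,340,190,260),5,13); print("foot",pixrect(m,K,C,8)[0])
s=np.array([-2.134,-2.304]); print("tool x yaw",2*np.rad2deg(np.arctan2(s[1],s[0])))
p4,d4,K4,C4,W4=load("pics/w4.npz")
m=zmask(W4,(275,335,105,165),36,46); print("cube on tray",pixrect(m,K4,C4,40)[0])
E
```

```text
post ((479.8832702636719, -341.875), (17.754430770874023, 19.36039161682129), 4.416738986968994)
bar ((471.2322692871094, -241.93496704101562), (13.937920570373535, 179.54595947265625), 4.971123218536377)
[array([-8.84998643e-02,  4.43163902e+02]), array([-8.7437145e-02,  4.5678970e+02])] [np.float64(473.253855910737), np.float64(486.5183289474286)]
yaws [np.float64(95.05749237137884), np.float64(94.99707061330867)] tip y -152.08824726714712
foot ((495.852783203125, -340.5344543457031), (17.135255813598633, 53.389617919921875), 5.351191520690918)
tool x yaw -265.6126531377414
cube on tray ((514.44921875, -0.8446922302246094), (34.8487434387207, 39.77680587768555), 72.72575378417969)
```

Call:
apply_moves(
  rows=[
    {"translation": [-0.6,-40,-40],"yaw": 0.6,"claw": 1},
    {"translation": [-0.6,-53.7,-95],"yaw": 0.6,"claw": 1},
    {"translation": [-0.6,-53.7,-140],"yaw": 0.6,"claw": 1},
    {"translation": [-0.6,-53.7,-164],"yaw": 0.6,"claw": 1},
    {"translation": [-0.6,-53.7,-164],"yaw": 0.6,"claw": 1},
    {"translation": [-0.6,-53.7,-164],"yaw": 0.6,"claw": 0.1},
    {"translation": [-0.6,-53.7,-164],"yaw": 0.6,"claw": 0.1},
    {"translation": [-0.6,-53.7,-164],"yaw": 0.6,"claw": 0.1},
    {"translation": [-0.6,-53.7,-164],"yaw": 0.6,"claw": 0.1},
    {"translation": [-0.6,-53.7,-164],"yaw": 0.6,"claw": 0.1},
    {"translation": [-0.6,-53.7,-164],"yaw": 0.6,"claw": 0.1},
    {"translation": [-0.6,-53.7,-164],"yaw": 0.6,"claw": 0.1},
  ],
)

```text
time: 8.98
ee_pos: [479.2, -344.2, 30.1]
eef_rot: [-2.126, -2.312, 0.0]
contact_force: [-0.1, 0.7, 0.1]
opening: 27.4
```

```bash
python3 - <<'E'
from h import *
s=r.sense(); print(s["ee_pos"],s["eef_rot"],s["opening"],s["contact_force"],s["torque"], np.rad2deg(2*np.arctan2(s["eef_rot"][1],s["eef_rot"][0])))
a=np.deg2rad(72.2); ax=np.array([np.cos(a),np.sin(a)]); ay=np.array([-ax[1],ax[0]])
O=np.array([526.8,35.6])+3*ax-0.5*ay; print("O",O)
for x in (-300,-270,-255,-250,-60,-130): print(x,O+x*ax)
E
```

```text
[ 479.16015096 -344.2241765    30.08721336] [-2.12635586e+00 -2.31235646e+00  8.16967820e-05] 27.39300811624418 [-0.07906823  0.72517567  0.13488686] [-0.05864221  0.06785366 -0.01345389] -265.2009422384678
O [528.19315061  38.30354053]
-300 [ 436.48455912 -247.3352773 ]
-270 [ 445.65541827 -218.77139551]
-255 [ 450.24084785 -204.48945462]
-250 [ 451.76932437 -199.72880766]
-60 [509.85143231 -18.82422304]
-130 [488.45276097 -85.47328053]
```

Call:
apply_moves(
  rows=[
    {"translation": [0,0,0],"yaw": 0,"claw": 0.1},
    {"translation": [0,0,0],"yaw": 0,"claw": 0.1},
    {"translation": [0,0,0],"yaw": 0,"claw": 0.1},
    {"translation": [0,0,0],"yaw": 0,"claw": 0.1},
  ],
)

```text
time: 9.48
ee_pos: [479.4, -344.2, 30.1]
eef_rot: [2.126, 2.312, 0.0]
contact_force: [1.1, 0.1, -0.2]
opening: 17.6
```

Call:
apply_moves(
  rows=[
    {"translation": [0,0,6],"yaw": 0,"claw": 0.1},
    {"translation": [-4,12,6],"yaw": -2.3,"claw": 0.1},
    {"translation": [-11,35,6],"yaw": -7,"claw": 0.1},
    {"translation": [-19,62,6],"yaw": -12,"claw": 0.1},
    {"translation": [-28,90,6],"yaw": -18,"claw": 0.1},
    {"translation": [-34,110,6],"yaw": -21.5,"claw": 0.1},
    {"translation": [-36,116,6],"yaw": -22.6,"claw": 0.1},
    {"translation": [-36,116,6],"yaw": -22.6,"claw": 0.1},
    {"translation": [-36,116,6],"yaw": -22.6,"claw": 0.1},
  ],
)

```text
time: 10.6
ee_pos: [443.5, -229.4, 36.3]
eef_rot: [2.538, 1.849, -0.0]
contact_force: [-0.1, -0.0, -1.3]
opening: 17.6
```

```bash
python3 - <<'E'
from h import *
s=r.sense(); print(s["ee_pos"],s["opening"],s["contact_force"],s["torque"], np.rad2deg(2*np.arctan2(s["eef_rot"][1],s["eef_rot"][0]))%360)
p,d=snapshot("wrist"); K,C=wmat("wrist",s)
cv2.imwrite("pics/w6.png",p[:,:,::-1]); np.savez("pics/w6.npz",p=p,d=d,C=C,K=K)
E
```

```text
[ 443.53997614 -229.42858335   36.32133667] 17.62770014730875 [-0.06644292 -0.01904236 -1.29982697] [-0.12499057  0.12027316 -0.03378195] 72.15593108912334
```

View pics/w6.png

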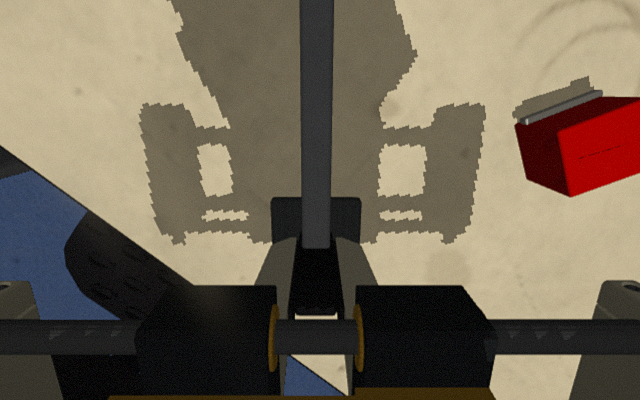

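```bash
python3 - <<'E'
from h import *
p,d,K,C,W=load("pics/w6.npz")
a=np.deg2rad(72.2); ax=np.array([np.cos(a),np.sin(a)]); ay=np.array([-ax[1],ax[0]]); O=np.array([528.2,38.3])
for v in (10,60,110,160,210): 
    row=W[v,306:328]; print(v, np.nanmedian(row[:,2]).round(1), ((row[:,:2].mean(0)-O)@ax).round(1))
m=zmask(W,(290,345,0,240),24,46); 
ys,xs=np.nonzero(m); Q=cast(K,C,np.c_[xs,ys],36)[:,:2]-O; S=Q@ax;T=Q@ay
for b in np.arange(S.min()+3,S.max()-8,20):
    k=(S>=b)&(S<b+8); print("bar",b.round(),T[k].min().round(1),T[k].max().round(1), ((T[k].min()+T[k].max())/2).round(2))
for n in("top","scene"):
    p,d=snapshot(n); K,C=wmat(n); np.savez(f"pics/{n}6.npz",p=p,d=d,K=K,C=C)
    W=cloud(K,C,d)
    pt=proj(K,C,[[O[0]-70*ax[0],O[1]-70*ax[1],20]])[0].astype(int); u,v=pt
    im=p[max(0,v-70):v+70,u-90:u+90]; cv2.imwrite(f"pics/{n}6.png",cv2.resize(im[:,:,::-1],None,fx=4,fy=4,interpolation=cv2.INTER_CUBIC))
E
```

```text
10 37.2 -165.8
60 36.7 nan
110 37.0 -204.7
160 37.0 -226.8
210 37.1 -250.9
bar -263.0 -7.6 5.7 -0.95
bar -243.0 -7.8 5.9 -0.95
bar -223.0 -8.0 5.6 -1.17
bar -203.0 -8.1 5.8 -1.12
bar -183.0 -7.9 5.6 -1.15
```

View pics/top6.png

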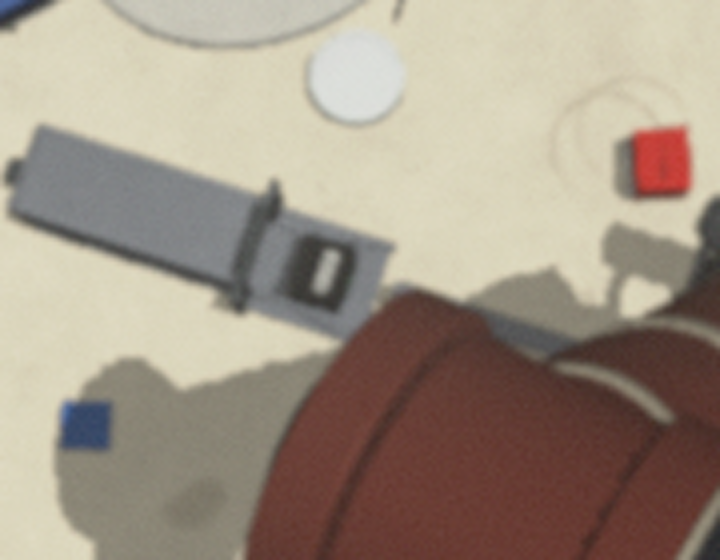

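View pics/scene6.png

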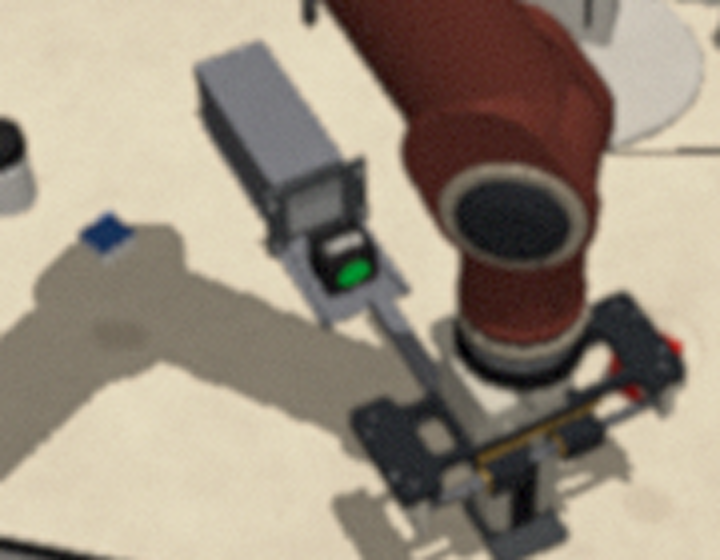

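Call:
apply_moves(
  rows=[
    {"translation": [1,5,0],"yaw": 0,"claw": 0.1},
    {"translation": [2.4,9.7,0],"yaw": 0,"claw": 0.1},
    {"translation": [3.9,14.5,0],"yaw": 0,"claw": 0.1},
    {"translation": [5.4,19.2,0],"yaw": 0,"claw": 0.1},
    {"translation": [7,24,0],"yaw": 0,"claw": 0.1},
    {"translation": [8.5,28.8,0],"yaw": 0,"claw": 0.1},
    {"translation": [10,33.5,0],"yaw": 0,"claw": 0.1},
    {"translation": [11.5,38.3,0],"yaw": 0,"claw": 0.1},
    {"translation": [13,43,0],"yaw": 0,"claw": 0.1},
    {"translation": [14.6,47.8,0],"yaw": 0,"claw": 0.1},
    {"translation": [16.1,52.6,0],"yaw": 0,"claw": 0.1},
    {"translation": [17.6,57.3,0],"yaw": 0,"claw": 0.1},
  ],
)

```text
time: 12.25
ee_pos: [460.9, -171.2, 36.3]
eef_rot: [2.538, 1.85, -0.001]
contact_force: [-1.5, -3.6, -1.0]
opening: 17.7
```

```bash
cat > st.py <<'E'
from h import *
a=np.deg2rad(72.2); ax=np.array([np.cos(a),np.sin(a)]); ay=np.array([-ax[1],ax[0]]); O=np.array([528.2,38.3])
s=r.sense(); q=s["ee_pos"][:2]-O; f=s["contact_force"][:2]
print("t",round(s["time"],2),"x",(q@ax).round(2),"lat",(q@ay).round(2),"z",s["ee_pos"][2].round(2),"Fx",(f@ax).round(2),"Fy",(f@ay).round(2),"Fz",s["contact_force"][2].round(2),"M",s["torque"].round(2),"yaw",(np.rad2deg(2*np.arctan2(s["eef_rot"][1],s["eef_rot"][0]))%360).round(2),"op",s["opening"].round(2))
E
python3 st.py; python3 - <<'E'
from h import *
p,d=snapshot("scene"); cv2.imwrite("pics/scene7.png",cv2.resize(p[140:310,230:430,::-1],None,fx=3.5,fy=3.5,interpolation=cv2.INTER_CUBIC))
E
```

```text
Traceback (most recent call last):
  File "st.py", line 4, in <module>
    print("t",round(s["time"],2),"x",(q@ax).round(2),"lat",(q@ay).round(2),"z",s["ee_pos"][2].round(2),"Fx",(f@ax).round(2),"Fy",(f@ay).round(2),"Fz",s["contact_force"][2].round(2),"M",s["torque"].round(2),"yaw",(np.rad2deg(2*np.arctan2(s["eef_rot"][1],s["eef_rot"][0]))%360).round(2),"op",s["opening"].round(2))
                                                                                                                                                                                                                                                                                                  ^^^^^^^^^^^^^^^^^^
AttributeError: 'float' object has no attribute 'round'
```

View pics/scene7.png

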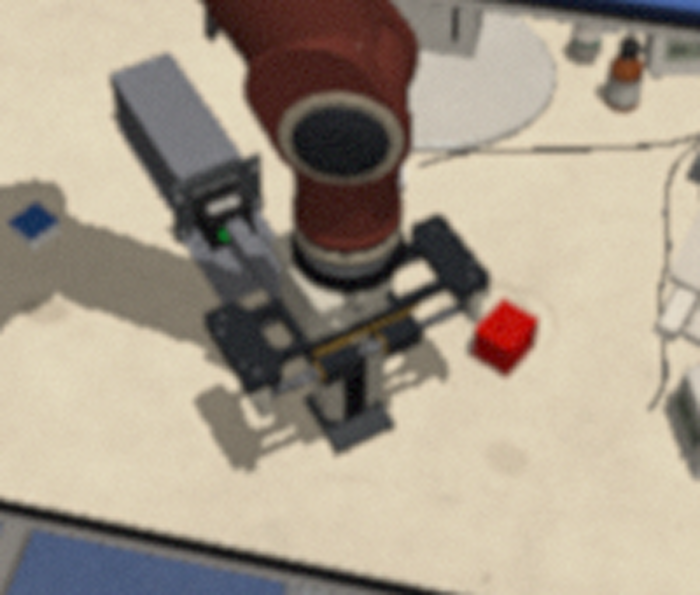

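```bash
sed -i 's/s\["opening"\].round(2)/round(s["opening"],2)/' st.py; python3 st.py
```

```text
t 12.3 x -219.28 lat 0.1 z 36.18 Fx -3.13 Fy -1.25 Fz -1.69 M [-0.47  0.18  0.02] yaw 72.24 op 18.1
```

Call:
apply_moves(
  rows=[
    {"translation": [1.5,4.8,0],"yaw": 0,"claw": 0.1},
    {"translation": [3.1,9.5,0],"yaw": 0,"claw": 0.1},
    {"translation": [4.6,14.3,0],"yaw": 0,"claw": 0.1},
    {"translation": [6.1,19,0],"yaw": 0,"claw": 0.1},
    {"translation": [7.6,23.8,0],"yaw": 0,"claw": 0.1},
    {"translation": [9.2,28.6,0],"yaw": 0,"claw": 0.1},
    {"translation": [10.7,33.3,0],"yaw": 0,"claw": 0.1},
    {"translation": [12.2,38.1,0],"yaw": 0,"claw": 0.1},
    {"translation": [13.8,42.8,0],"yaw": 0,"claw": 0.1},
    {"translation": [15.3,47.6,0],"yaw": 0,"claw": 0.1},
    {"translation": [15.3,47.6,0],"yaw": 0,"claw": 0.1},
  ],
)

```text
time: 13.68
ee_pos: [476.3, -121.8, 36.0]
eef_rot: [-2.535, -1.852, -0.001]
contact_force: [-0.2, -0.7, -1.2]
opening: 17.8
```

```bash
python3 st.py
```

```text
t 13.68 x -168.27 lat 0.45 z 35.99 Fx -0.74 Fy 0.0 Fz -1.21 M [-0.11  0.1   0.03] yaw 72.29 op 17.81
```

Call:
apply_moves(
  rows=[
    {"translation": [1.2,3.8,0],"yaw": 0,"claw": 0.1},
    {"translation": [2.4,7.6,0],"yaw": 0,"claw": 0.1},
    {"translation": [3.7,11.4,0],"yaw": 0,"claw": 0.1},
    {"translation": [4.9,15.2,0],"yaw": 0,"claw": 0.1},
    {"translation": [6.1,19,0],"yaw": 0,"claw": 0.1},
    {"translation": [6.1,19,0],"yaw": 0,"claw": 0.1},
  ],
)

```text
time: 14.42
ee_pos: [482.5, -103.3, 36.0]
eef_rot: [-2.537, -1.852, -0.001]
contact_force: [0.2, -0.1, -1.9]
opening: 18.1
```

```bash
python3 st.py
```

```text
t 14.43 x -148.76 lat 0.22 z 36.05 Fx -0.05 Fy -0.2 Fz -1.85 M [-0.19  0.09 -0.06] yaw 72.26 op 18.06
```

Call:
apply_moves(
  rows=[
    {"translation": [0.3,1,0],"yaw": 0,"claw": 0.1},
    {"translation": [0.6,1.9,0],"yaw": 0,"claw": 0.1},
  ],
)

```text
time: 14.68
ee_pos: [482.6, -102.8, 36.2]
eef_rot: [2.539, 1.851, -0.001]
contact_force: [-0.8, -3.1, -0.8]
opening: 17.9
```

Call:
apply_moves(
  rows=[
    {"translation": [0.3,1,0],"yaw": 0,"claw": 0.1},
    {"translation": [0.6,1.9,0],"yaw": 0,"claw": 0.1},
  ],
)

```text
time: 14.92
ee_pos: [483.3, -100.6, 36.2]
eef_rot: [-2.539, -1.851, 0.0]
contact_force: [-0.6, -2.7, -1.1]
opening: 18.4
```

```bash
python3 st.py
```

```text
t 14.93 x -145.97 lat 0.25 z 36.16 Fx -2.79 Fy -0.26 Fz -1.1 M [-0.52  0.23  0.04] yaw 72.18 op 18.42
```

Call:
apply_moves(
  rows=[
    {"translation": [0.3,1,0],"yaw": 0,"claw": 0.1},
    {"translation": [0.6,1.9,0],"yaw": 0,"claw": 0.1},
  ],
)

```text
time: 15.18
ee_pos: [484.1, -98.5, 36.1]
eef_rot: [-2.538, -1.851, -0.0]
contact_force: [-0.6, -2.4, -1.8]
opening: 17.9
```

```bash
python3 st.py
```

```text
t 15.18 x -143.77 lat 0.19 z 36.12 Fx -2.43 Fy -0.18 Fz -1.8 M [-0.5   0.24  0.  ] yaw 72.2 op 17.94
```

Call:
apply_moves(
  rows=[
    {"translation": [0.3,1,0],"yaw": 0,"claw": 0.1},
    {"translation": [0.6,1.9,0],"yaw": 0,"claw": 0.1},
  ],
)

```text
time: 15.42
ee_pos: [484.6, -96.2, 35.9]
eef_rot: [-2.537, -1.851, -0.0]
contact_force: [-0.9, -0.6, -3.1]
opening: 18.2
```

```bash
python3 st.py
```

```text
t 15.43 x -141.38 lat 0.37 z 35.93 Fx -0.89 Fy 0.7 Fz -3.11 M [-0.58  0.25 -0.  ] yaw 72.23 op 18.18
```

Call:
apply_moves(
  rows=[
    {"translation": [0.3,1,0],"yaw": 0,"claw": 0.1},
    {"translation": [0.6,1.9,0],"yaw": 0,"claw": 0.1},
  ],
)

```text
time: 15.68
ee_pos: [485.1, -94.6, 36.0]
eef_rot: [-2.538, -1.851, 0.0]
contact_force: [0.6, -0.9, -2.5]
opening: 17.6
```

Call:
apply_moves(
  rows=[
    {"translation": [0.3,1,0],"yaw": 0,"claw": 0.1},
    {"translation": [0.6,1.9,0],"yaw": 0,"claw": 0.1},
  ],
)

```text
time: 15.92
ee_pos: [485.7, -92.7, 36.1]
eef_rot: [-2.538, -1.851, 0.0]
contact_force: [0.3, -0.7, -2.1]
opening: 17.8
```

```bash
python3 st.py
```

```text
t 15.93 x -137.75 lat 0.37 z 36.09 Fx -0.62 Fy -0.47 Fz -2.07 M [-0.54  0.27 -0.  ] yaw 72.21 op 17.76
```

Call:
apply_moves(
  rows=[
    {"translation": [0.3,1,0],"yaw": 0,"claw": 0.1},
    {"translation": [0.6,1.9,0],"yaw": 0,"claw": 0.1},
  ],
)

```text
time: 16.18
ee_pos: [486.2, -91.6, 36.2]
eef_rot: [2.538, 1.85, -0.001]
contact_force: [-1.7, -3.4, -2.6]
opening: 18.2
```

Call:
apply_moves(
  rows=[
    {"translation": [0.3,1,0],"yaw": 0,"claw": 0.1},
    {"translation": [0.6,1.9,0],"yaw": 0,"claw": 0.1},
  ],
)

```text
time: 16.42
ee_pos: [486.3, -91.6, 36.4]
eef_rot: [2.538, 1.848, -0.003]
contact_force: [-4.1, -7.2, -0.8]
opening: 17.6
```

```bash
python3 st.py
```

```text
t 16.43 x -136.49 lat 0.21 z 36.45 Fx -8.05 Fy 1.68 Fz -0.85 M [-1.46  0.77  0.15] yaw 72.11 op 17.63
```

Call:
apply_moves(
  rows=[
    {"translation": [0.15,0.4,0],"yaw": 0,"claw": 0.1},
    {"translation": [0.25,0.8,0],"yaw": 0,"claw": 0.1},
  ],
)

```text
time: 16.68
ee_pos: [486.2, -91.6, 36.6]
eef_rot: [2.538, 1.846, -0.005]
contact_force: [-3.3, -7.9, -0.4]
opening: 17.6
```

```bash
python3 st.py
```

```text
t 16.68 x -136.48 lat 0.27 z 36.57 Fx -8.58 Fy 0.73 Fz -0.42 M [-1.5   0.83  0.2 ] yaw 72.07 op 17.59
```

Call:
apply_moves(
  rows=[
    {"translation": [0,0,0],"yaw": 0,"claw": 0.1},
    {"translation": [0,0,0],"yaw": 0,"claw": 0.1},
  ],
)

```text
time: 16.92
ee_pos: [486.2, -91.6, 36.5]
eef_rot: [2.538, 1.846, -0.005]
contact_force: [-2.7, -7.2, -0.3]
opening: 18.0
```

```bash
python3 st.py
```

```text
t 16.93 x -136.49 lat 0.32 z 36.54 Fx -7.64 Fy 0.34 Fz -0.26 M [-1.47  0.79  0.24] yaw 72.06 op 18.01
```

Call:
apply_moves(
  rows=[
    {"translation": [0.15,0.5,0],"yaw": 0,"claw": 0.1},
    {"translation": [0.3,1,0],"yaw": 0,"claw": 0.1},
  ],
)

```text
time: 17.18
ee_pos: [486.3, -91.5, 36.7]
eef_rot: [2.538, 1.845, -0.006]
contact_force: [-3.7, -9.5, 0.2]
opening: 17.7
```

```bash
python3 st.py
```

```text
t 17.18 x -136.43 lat 0.25 z 36.68 Fx -10.21 Fy 0.66 Fz 0.22 M [-1.78  0.93  0.26] yaw 72.03 op 17.74
```

Call:
apply_moves(
  rows=[
    {"translation": [0,0,0],"yaw": 0,"claw": 0.1},
    {"translation": [0,0,0],"yaw": 0,"claw": 0.1},
    {"translation": [0,0,0],"yaw": 0,"claw": 0.1},
  ],
)

```text
time: 17.55
ee_pos: [486.2, -91.5, 36.7]
eef_rot: [2.538, 1.845, -0.006]
contact_force: [-4.8, -9.0, 1.9]
opening: 17.8
```

```bash
python3 st.py
```

```text
t 17.55 x -136.45 lat 0.3 z 36.7 Fx -10.04 Fy 1.79 Fz 1.87 M [-1.63  0.97  0.23] yaw 72.03 op 17.75
```

Call:
apply_moves(
  rows=[
    {"translation": [0.2,0.6,0],"yaw": 0,"claw": 0.1},
    {"translation": [0.2,0.6,0],"yaw": 0,"claw": 0.1},
    {"translation": [0.2,0.6,0],"yaw": 0,"claw": 0.1},
    {"translation": [0.2,0.6,0],"yaw": 0,"claw": 0.1},
  ],
)

```text
time: 18.05
ee_pos: [486.3, -91.5, 36.8]
eef_rot: [2.538, 1.844, -0.006]
contact_force: [-4.8, -10.0, 0.9]
opening: 17.9
```

```bash
python3 st.py; python3 - <<'E'
from h import *
p,d=snapshot("scene"); cv2.imwrite("pics/scene8.png",cv2.resize(p[140:310,230:430,::-1],None,fx=3.5,fy=3.5,interpolation=cv2.INTER_CUBIC))
E
```

```text
t 18.05 x -136.42 lat 0.19 z 36.77 Fx -10.98 Fy 1.49 Fz 0.86 M [-1.86  0.99  0.26] yaw 72.0 op 17.86
```

View pics/scene8.png

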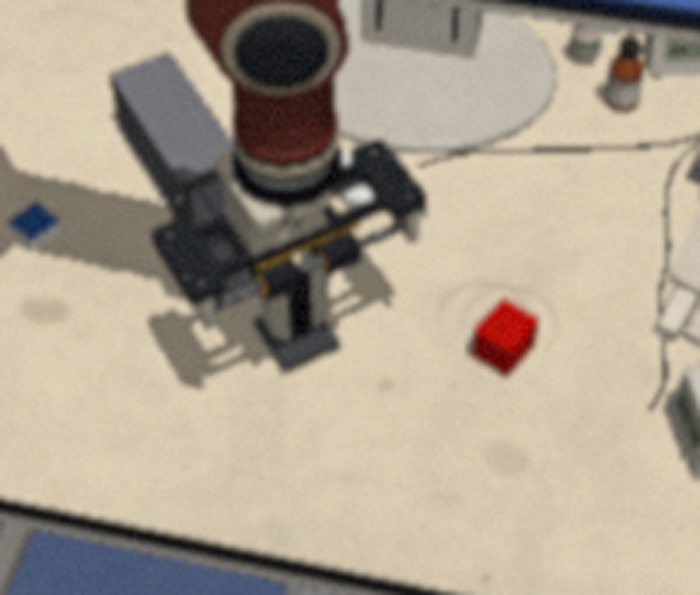

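Call:
apply_moves(
  rows=[
    {"translation": [-1.5,-4.8,0],"yaw": 0,"claw": 0.1},
    {"translation": [-4.6,-14.3,0],"yaw": 0,"claw": 0.1},
    {"translation": [-8.3,-25.7,0],"yaw": 0,"claw": 0.1},
    {"translation": [-11.9,-37.1,0],"yaw": 0,"claw": 0.1},
    {"translation": [-15.6,-48.6,0],"yaw": 0,"claw": 0.1},
    {"translation": [-19.3,-60,0],"yaw": 0,"claw": 0.1},
    {"translation": [-23.5,-73.3,0],"yaw": 0,"claw": 0.1},
    {"translation": [-27.8,-86.6,0],"yaw": 0,"claw": 0.1},
    {"translation": [-32.1,-100,0],"yaw": 0,"claw": 0.1},
    {"translation": [-36.7,-114.3,0],"yaw": 0,"claw": 0.1},
    {"translation": [-41.3,-128.5,0],"yaw": 0,"claw": 0.1},
    {"translation": [-45.9,-142.8,0],"yaw": 0,"claw": 0.1},
  ],
)

```text
time: 19.6
ee_pos: [441.5, -230.5, 36.1]
eef_rot: [-2.538, -1.851, 0.0]
contact_force: [-0.2, 0.3, -1.6]
opening: 17.5
```

```bash
python3 st.py; python3 - <<'E'
from h import *
s=r.sense()
p,d=snapshot("scene"); cv2.imwrite("pics/scene9.png",cv2.resize(p[140:310,230:430,::-1],None,fx=3.5,fy=3.5,interpolation=cv2.INTER_CUBIC))
K,C=wmat("wrist"); p,d=snapshot("wrist"); W=cloud(K,C,d)
print("bar z",[np.nanmedian(W[v,306:326,2]).round(1) for v in (10,60,110,160,210)])
E
```

```text
t 19.6 x -282.45 lat 0.37 z 36.14 Fx 0.23 Fy 0.24 Fz -1.63 M [-0.14  0.08 -0.01] yaw 72.2 op 17.47
bar z [np.float64(36.7), np.float64(37.0), np.float64(36.7), np.float64(36.9), np.float64(36.8)]
```

View pics/scene9.png

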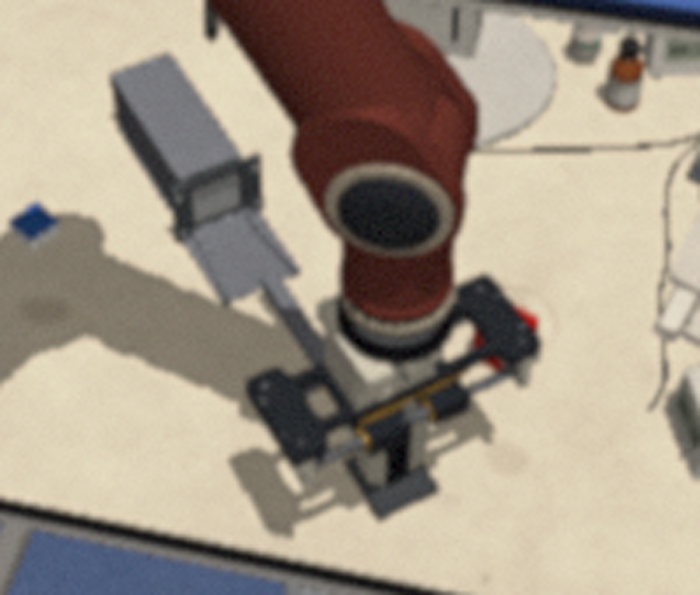

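Call:
apply_moves(
  rows=[
    {"translation": [2,-10,0],"yaw": 1,"claw": 0.1},
    {"translation": [9,-32,0],"yaw": 5,"claw": 0.1},
    {"translation": [17,-58,0],"yaw": 11,"claw": 0.1},
    {"translation": [26,-85,0],"yaw": 17,"claw": 0.1},
    {"translation": [34,-105,0],"yaw": 21.5,"claw": 0.1},
    {"translation": [37,-113,0],"yaw": 22.8,"claw": 0.1},
    {"translation": [37,-113,0],"yaw": 22.8,"claw": 0.1},
    {"translation": [37,-113,-3],"yaw": 22.8,"claw": 0.1},
    {"translation": [37,-113,-5],"yaw": 22.8,"claw": 0.1},
    {"translation": [37,-113,-5.8],"yaw": 22.8,"claw": 0.1},
    {"translation": [37,-113,-5.8],"yaw": 22.8,"claw": 0.1},
  ],
)

```text
time: 21.08
ee_pos: [478.9, -342.2, 30.3]
eef_rot: [-2.122, -2.316, -0.0]
contact_force: [0.0, -0.3, -0.7]
opening: 17.8
```

```bash
python3 st.py
```

```text
t 21.07 x -377.36 lat -69.36 z 30.32 Fx -0.31 Fy -0.11 Fz -0.75 M [-0.12  0.04  0.06] yaw 95.02 op 17.84
```

Nearly down; lower until weight is taken, then release and retreat.

Call:
apply_moves(
  rows=[
    {"translation": [0,0,-0.6],"yaw": 0,"claw": 0.1},
    {"translation": [0,0,-0.6],"yaw": 0,"claw": 0.1},
    {"translation": [0,0,-0.6],"yaw": 0,"claw": 0.25},
    {"translation": [0,0,-0.6],"yaw": 0,"claw": 0.5},
    {"translation": [0,0,-0.6],"yaw": 0,"claw": 0.8},
    {"translation": [0,0,-0.6],"yaw": 0,"claw": 0.8},
    {"translation": [0,0,-0.6],"yaw": 0,"claw": 0.8},
    {"translation": [0,0,20],"yaw": 0,"claw": 0.8},
    {"translation": [0,0,60],"yaw": 0,"claw": 0.9},
    {"translation": [0,0,110],"yaw": 0,"claw": 1},
    {"translation": [0,40,160],"yaw": 0,"claw": 1},
    {"translation": [0,60,165],"yaw": 0,"claw": 1},
  ],
)

```text
time: 22.58
ee_pos: [480.7, -282.1, 199.0]
eef_rot: [2.117, 2.313, 0.004]
contact_force: [-0.5, -0.2, -0.6]
opening: 92.9
```

```bash
python3 st.py; python3 - <<'E'
from h import *
for n in ("wrist","top","scene"):
    K,C=wmat(n); p,d=snapshot(n); np.savez(f"pics/{n}10.npz",p=p,d=d,K=K,C=C); cv2.imwrite(f"pics/{n}10.png",p[:,:,::-1])
E
python3 - <<'E'
from h import *
p,d,K,C,W=load("pics/wrist10.npz")
m=zmask(W,(200,420,0,399),55,70); print("post",pixrect(m,K,C,60)[0])
p,d,K,C,W=load("pics/top10.npz")
for n,u,v in [("dish",304,154),("timer",443,160),("cov",237,241),("case",196,247)]: print(n,W[v,u].round(1))
m=zmask(W,(420,450,205,235),52,75); print("post top",pixrect(m,K,C,60)[0])
m=zmask(W,(350,430,205,235),24,38); print("bar top",pixrect(m,K,C,30)[0], W[m][:,2].mean())
cv2.imwrite("pics/s10z.png",cv2.resize(load("pics/scene10.npz")[0][140:310,230:430,::-1],None,fx=3.5,fy=3.5,interpolation=cv2.INTER_CUBIC))
E
```

```text
t 22.57 x -319.57 lat -52.73 z 199.01 Fx -0.31 Fy 0.43 Fz -0.62 M [-0.11  0.03  0.05] yaw 95.07 op 92.89
post ((478.6133117675781, -339.8887939453125), (17.166152954101562, 19.778244018554688), 4.916900634765625)
dish [642.1 -18.9  15.2]
timer [ 554.2 -288.3  309. ]
cov [417.9 143.6  17.6]
case [400.1 229.7  68.4]Traceback (most recent call last):
  File "<stdin>", line 6, in <module>
  File "h.py", line 28, in pixrect
    cs,_=cv2.findContours(m.astype(np.uint8),cv2.RETR_EXTERNAL,cv2.CHAIN_APPROX_NONE); c=max(cs,key=cv2.contourArea)[:,0]
                                                                                         ~~~^^^^^^^^^^^^^^^^^^^^^^^^
ValueError: max() iterable argument is empty
```

View pics/wrist10.png

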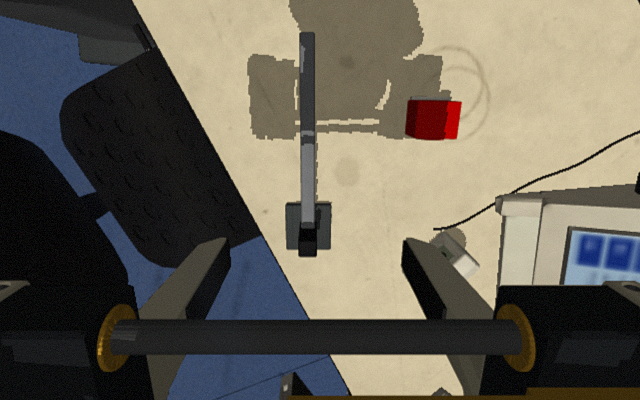

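```bash
python3 - <<'E'
from h import *
cv2.imwrite("pics/s10z.png",cv2.resize(load("pics/scene10.npz")[0][140:310,230:430,::-1],None,fx=3.5,fy=3.5,interpolation=cv2.INTER_CUBIC))
E
```

```text
(no output)
```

View pics/s10z.png

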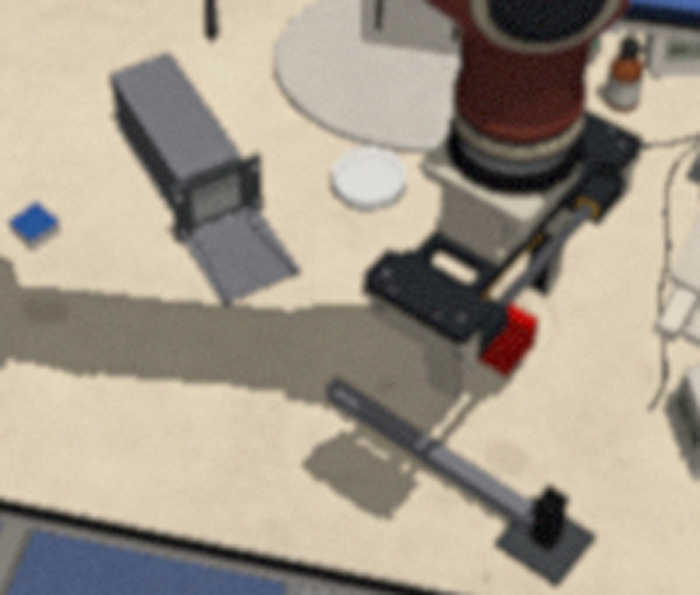

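Flap shut, stick upright and clear, tray empty. Handing in.

```bash
python3 -c "
from station import r
print(r.close_job())"
```

```text
the job is handed in; nothing more can be done
None
```

I set the cube on the tray with its window facing out and let go. I then pushed it with the stick through the flap until it stopped, which was with its nose at about x = 91–92 mm of the store. I pressed there at a measured 10–11 N for over half a second, drew the stick out, and stood it back where it started. The job was handed in at about 23 s.

**Last checks:**
- **Flap:** it looks shut in the scene camera, and the tray is empty.
- **Stick:** it stands upright at about (479, -340) mm, with its tip about 200 mm from the mouth.
- **Bystanders:** the dish, coverslips and case read unchanged. The arm hid the timer from the top camera, so I have no final position for it; nothing came near it.

I could not see the cube against the stop under the cover. I inferred it from the sharp rise in force and the stick not moving any further.

One check script stopped with an error because the arm hid the stick from the top camera. I confirmed the stick with the wrist and scene cameras instead.

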